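# Start the dust extractor and hold the sprung blast gate at its set opening

### The job

Start the dust pickup on this bench: with its blast gate still shut, turn the extractor's rotary switch clockwise to on, then take the gate blade by its bow handle and draw it up against the return spring until the index tab on the blade is level with the pointer set on the upright strip beside it. The gate springs shut when let go, so finish while still holding the handle with tab and pointer level. Leave the pointer as it is set, and leave the tools and other loose things on the bench alone.

Things in the scene. Friction and masses are not known exactly. Their poses are not given: they have to be found in the camera images.
- switch: the extractor's rotary switch, screwed to the bench at its left or right: a flat white and grey box 120 (x) x 85 mm, top 63 mm above the bench, on a 150 x 110 mm wooden batten, a black knob facing up in its middle, a steel conduit leaving to +x. Origin on the bench under the knob, z up
- switch_knob (a joint): turn of the switch's knob, rad: 0 = off, 1.05 (60 degrees clockwise seen from above) = on, at its stops. It has a snap action: once past half way (beyond 0.7) it carries itself on to the next stop. It needs under 0.2 N m
- switch_grip (a point): point on the knob's vertical axis, 98 mm above the bench, at the height to grip. The black knob is a 54 mm disc (top 77 mm above the bench) with a grip bar 52 mm long, 14 mm wide, from 77 to 107 mm above the bench. x axis: along the bar, towards its end with the white line (turns with the knob); z up
- gate: blast gate of the dust pickup, fixed: a square aluminium body 130 mm wide, 130 high, 20 thick along x. Origin: on the bench under its middle; x along the duct, y to the setting strip, z up. At -x a flat steel hood, 210 mm wide, to x = -185 mm; at +x a round duct, then a steel box to x = 305 mm, 110 high; at y = 76 to 96 the upright setting strip, 245 high
- gate_blade: the steel gate blade with its dark steel bow handle: a round bar 10 mm thick, 86 mm long, on two legs at its ends. Origin: centre of the bar, 180 mm above the bench with the gate shut; top of the blade 36 mm lower. y along the bar, x across it as the gate's x, z up. It slides straight up, at most 100 mm; spring and weight pull it shut with about 9 to 15 N, and let go it shuts
- gate_index (a point): tip of the blade's index tab, a 4 mm thick steel tab that sticks out to +y from the blade's top edge; centre of its thickness, 140 mm above the bench with the gate shut, 65 mm to +y and 40 mm below the bar of the handle; moves with the blade
- set_pointer (a joint): setting of the pointer on the strip, m: the gate opening at which the index tab is level with it (0.045 to 0.080, differs each time); clamped by its black thumbscrew, leave it
- pointer_tip (a point): tip of the small aluminium pointer clamped on the setting strip, pointing to the blade's tab; 140 mm above the bench plus the setting
- offcut: loose pine offcut, 95 x 45 x 38 mm, lying beside the duct; origin under its centre; leave alone
- screwdriver: loose screwdriver, 190 mm, lying near the switch; origin near its middle; leave alone
- jar: loose glass jar of screws, 64 mm across, 85 mm tall, beside the switch; origin under its centre; leave alone
- tape_measure: loose tape measure, 70 x 36 x 66 mm tall, beside the duct; origin under its centre; leave alone
- hammer: loose hammer, 300 mm, lying at the left of the bench; leave alone
- spanner: loose spanner, 200 mm, lying at the right of the bench; leave alone
- pencil: loose flat carpenter's pencil, 180 x 14 x 8 mm, lying between the gate and the switch; leave alone

How it is judged:
By the outcome, as a careful person would: the job done as asked, in the order asked, and still so for the second after the job is handed in, while the arm keeps its last pose, push and grip.
It also fails if it takes over 48 s, if anything falls off the work surface, if the arm or the gripper's body presses on something with over 40 N, if the wrist force passes 120 N, or if a joint passes its speed limit or range.

### The arm

A 6-joint arm with a two-finger parallel gripper is mounted at the origin on the work surface. World frame = base frame: x ahead of the robot, y to its left, z up, the work surface at z = 0. Lengths are in m, angles in rad, forces in N, time in s.
With the tool pointing down it reaches from about 0.225 to 0.875 m from the base axis. Payload 3.4 kg.
Tool frame: the origin (TCP) lies on the centre line of the jaws, within the pads' length; the fingertips stand 14 mm ahead of it and the grasp point (between the pads) lies 5 mm behind it; z points along the fingers, y is the line along which they close (so a half turn about z gives the same grasp; the last joint's range is limited). The gripper opens to 85 mm and grips with 20 to 120 N. Pads are 22 mm wide; open, the fingers measure 114 mm over their backs; the gripper's body (76 mm by 85 mm) begins 54 mm behind the grasp point. The pads swing forward as they close: fully open they stand 13 mm farther back than shut.
Start: joints at [1.083, 0.276, 1.505, -0, 1.361, -0.121], TCP at [0.206, 0.537, 0.245] pointing down, gripper open.
Joint ranges: [-2.89, 2.89], [-0.75, 2.08], [0.22, 2.7], [-1.18, 4.32], [0.11, 2.71], [-2.7, 2.7]. Speed limits (rad/s): [2.57, 2.57, 3.14, 3.14, 3.14, 3.14].

### API

Orientations are given as a unit quaternion [w, x, y, z].
In Python, from rig import manip, eyes gives the robot as it stands.
- The arm moves only by the shell command python3 -m creep 'ROWS' [FORCE]. ROWS is JSON, a list of rows, each a list of 5 numbers: the opening, from 0 (shut) to 1 (fully open), then the shift along the tool's x, y, z normalised to -1 to 1, where 1 is 0.5 m, then the turn about the tool's z normalised to -1 to 1, where 1 is 360 degrees. In form: [[fingers, dx, dy, dz, spin], ...]. A call has 1 to 10 rows; each row is the pose to reach, as a shift and turn from the pose commanded when the call began, along the tool's axes at that moment, turning the shorter way round; what a row does not reach only later rows make up. A row lasts 1/10 s, in which the tool goes at most 50 mm and 8.59 degrees, less where a joint would pass 70% of its speed; a pose out of reach is approached as far as the arm can. A call with a number of a shift or a turn outside -1 to 1 is refused whole. A call with a gripper value outside its range is refused whole. The fingers move at their own pace and stop on an object; FORCE is the grip in N (left out, the last holds). Time passes only in rows, so rows that repeat a pose let the fingers close. It gives the time, the measured TCP pose, the force, the opening and the grip force at its end, in the units of the state.
- manip.get_state(): the state, without advancing time (a new reading comes with each control period).
- eyes.get_image(name): name is "side" or "top"; returns a dict with "frame" (400x640x3 uint8, red, green, blue), "fx", "fy", "cx", "cy" (pixels), "k1" (the pictures are not rectified: a ray, as slopes to the right and down, at radius r is drawn at 1 + k1 r^2 times it, then the intrinsics apply), "R" (3x3) and "t" (3): a world point X has camera coordinates R X + t. Camera axes: x right, y down, z forward; pixel columns grow to the right and rows downward; lengths in m; the calibration is good to about 2 mm. A picture is of the moment at which its call begins. There is no depth.
- manip.sign_off(): hands the job in; it is judged then, once.
Trained networks look in the newest picture that a camera, given by its name, has taken for a name from the list of things; names that differ only in an ending like _2 or _b are one class to them, and where a whole thing is asked for, a point or a joint stands for the part that bears it (a point fixed in the world has none). Each returns a list of dicts, best first, with "confidence" (0 to 1); they miss things now and then, are a little off and sometimes report something else, mostly with a low value. They report only what shows in the picture. A call takes as long as a camera call.
- eyes.regions_of(camera, label): "mask" (400x640 bool, what is visible of it) and "bbox" ([left, top, right, bottom] in pixels, round what is visible of it).
- eyes.place_of(camera, label): "centre" ([column, row] in pixels: a listed point, or the origin of a listed thing).
The state is a dict: "clock": time; "qpos": joint angles; "qd": joint speeds; "effort": joint torques, N m; "position": TCP position; "ee_rot": TCP orientation; "contact_force": force on the tool from outside, world axes, zero at the start; "moment": the same for the moment, N m; "width": finger opening in m; "gripper_force": force on a finger pad.
Only numpy, scipy, OpenCV 4.12 (cv2) and the standard library are available. Lean on these libraries where they do the work, as an engineer would, in place of code of your own. Each camera call takes 0.05 s, during which the arm holds its last target. There are 200 camera calls.

## Working session

There is one attempt and no reset: what is moved stays moved. The work goes in short steps, Python scripts to look and compute and a shell command to move; the robot and the scene stay as the last step left them, time stands still between calls to the robot, and variables do not carry over. Pictures are saved under pics/ and viewed, at most 10 in all, crops included, and the job is handed in when it is done.

```bash
mkdir -p pics; cat > h.py <<'E'
import numpy as np, cv2
from rig import manip, eyes
from scipy.spatial.transform import Rotation as Ro
def K(c): return np.array([[c["fx"],0,c["cx"]],[0,c["fy"],c["cy"]],[0,0,1.]]), np.array([c["k1"],0,0,0,0.])
def norm(c,p):
    k,d=K(c); return cv2.undistortPoints(np.array([[p]],float),k,d)[0,0]
def proj(c,X):
    k,d=K(c); return cv2.projectPoints(np.array([X],float),cv2.Rodrigues(np.array(c["R"]))[0],np.array(c["t"]),k,d)[0][0,0]
def tri(c1,p1,c2,p2):
    A=[]
    for c,p in((c1,p1),(c2,p2)):
        u,v=norm(c,p);P=np.c_[c["R"],c["t"]]
        A+=[u*P[2]-P[0],v*P[2]-P[1]]
    A=np.array(A);return np.linalg.lstsq(A[:,:3],-A[:,3],rcond=None)[0]
def onz(c,p,z):
    u,v=norm(c,p);R=np.array(c["R"]);o=-R.T@c["t"];d=R.T@[u,v,1];return o+d*(z-o[2])/d[2]
def totool(X,yaw=0):
    s=manip.get_state();R=Ro.from_quat(np.roll(s["ee_rot"],-1)).as_matrix()
    return R.T@(np.array(X)-s["position"])
E
python3 - <<'E'
from h import *
np.set_printoptions(precision=3,suppress=True)
s=manip.get_state();print(s)
C={n:eyes.get_image(n) for n in("side","top")}
for n in C: cv2.imwrite(f"pics/{n}0.png",C[n]["frame"][...,::-1]);print(n,-np.array(C[n]["R"]).T@C[n]["t"])
for l in["switch","switch_grip","gate","gate_blade","gate_index","pointer_tip","jar","offcut","tape_measure","screwdriver","pencil"]:
    r={n:eyes.place_of(n,l)[:2] for n in C}
    print(l,{n:[(np.round(d["centre"]),round(d["confidence"],2)) for d in r[n]] for n in r})
    if r["side"] and r["top"]: print("   ",tri(C["side"],r["side"][0]["centre"],C["top"],r["top"][0]["centre"]))
E
```

```text
{'clock': 0.0, 'qpos': array([ 1.083,  0.277,  1.506, -0.   ,  1.361, -0.121]), 'qd': array([-0.,  0., -0., -0.,  0.,  0.]), 'effort': array([ -0.   , -41.675, -24.581,   0.   ,   0.011,  -0.   ]), 'position': array([0.206, 0.536, 0.244]), 'ee_rot': array([-0.   ,  0.182,  0.983, -0.001]), 'contact_force': array([ 0.441,  0.174, -0.11 ]), 'moment': array([-0.006, -0.027, -0.008]), 'gripper_force': 0.0, 'width': 0.0855181262874826}
side [-0.295  0.841  1.325]
top [ 0.496 -0.004  1.415]
switch {'side': [(array([264., 254.]), 0.59), (array([212., 327.]), 0.45)], 'top': [(array([244., 180.]), 0.68)]}
    [ 0.6    0.247 -0.019]
switch_grip {'side': [], 'top': [(array([235., 181.]), 0.69)]}
gate {'side': [(array([362., 186.]), 0.87)], 'top': [(array([396., 185.]), 0.86)]}
    [ 0.571 -0.268  0.005]
gate_blade {'side': [(array([365., 153.]), 0.69)], 'top': [(array([403., 181.]), 0.54)]}
    [ 0.569 -0.255  0.195]
gate_index {'side': [(array([352., 168.]), 0.72)], 'top': [(array([380., 184.]), 0.75), (array([239., 184.]), 0.65)]}
    [ 0.567 -0.191  0.158]
pointer_tip {'side': [(array([355., 158.]), 0.55), (array([415., 161.]), 0.29)], 'top': [(array([385., 184.]), 0.5)]}
    [ 0.563 -0.197  0.206]
jar {'side': [(array([224., 266.]), 0.71)], 'top': [(array([196., 166.]), 0.68)]}
    [0.646 0.4   0.011]
offcut {'side': [(array([333., 190.]), 0.67), (array([265., 254.]), 0.24)], 'top': [(array([365., 162.]), 0.81)]}
    [ 0.647 -0.168  0.001]
tape_measure {'side': [(array([366., 169.]), 0.54)], 'top': [(array([427., 168.]), 0.6), (array([201., 165.]), 0.31)]}
    [ 0.63  -0.37   0.003]
screwdriver {'side': [(array([293., 265.]), 0.49)], 'top': []}
pencil {'side': [(array([324., 225.]), 0.64)], 'top': [(array([321., 196.]), 0.64)]}
    [ 0.541 -0.011 -0.01 ]
```

View pics/side0.png

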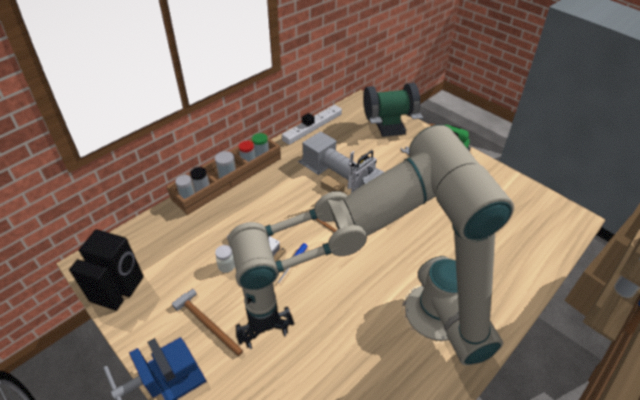

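View pics/top0.png

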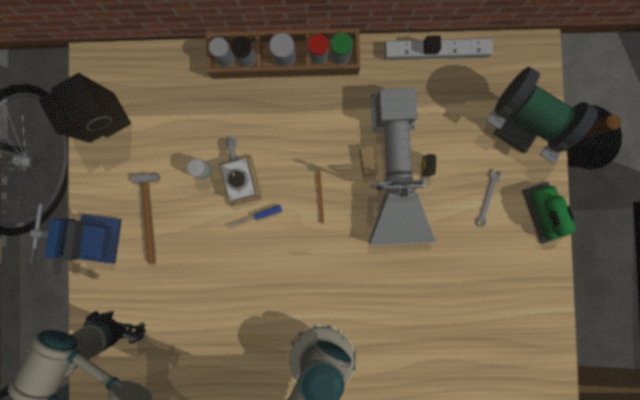

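The side view shows the gate at (362,165), with the arm hiding the switch. The top view shows the switch at (238,180), the gate at (397,185), the jar at (199,169) and the screwdriver at (255,215). I'll zoom in on the switch and gate.

```bash
python3 - <<'E'
from h import *
t=cv2.imread("pics/top0.png");s=cv2.imread("pics/side0.png")
f=lambda im,x,y,w,h,k:cv2.resize(im[y:y+h,x:x+w],None,fx=k,fy=k,interpolation=cv2.INTER_CUBIC)
a=f(t,205,150,65,65,6);b=f(t,350,150,65,65,6);
c=f(s,330,135,65,33,12)
cv2.imwrite("pics/crop0.png",np.hstack([a,b]));cv2.imwrite("pics/crop1.png",f(s,330,135,60,50,12))
E
```

```text
(no output)
```

View pics/crop0.png

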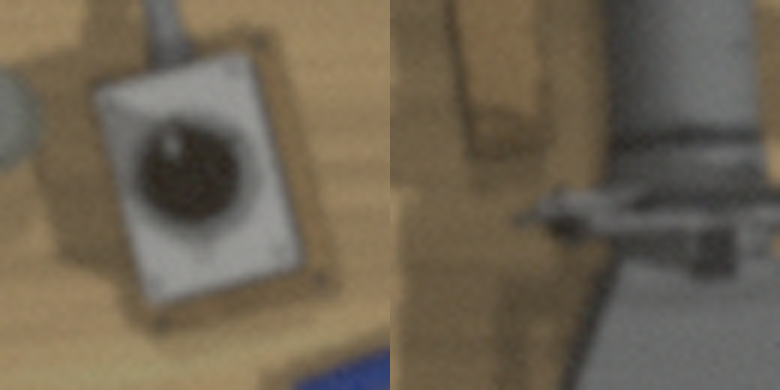

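View pics/crop1.png

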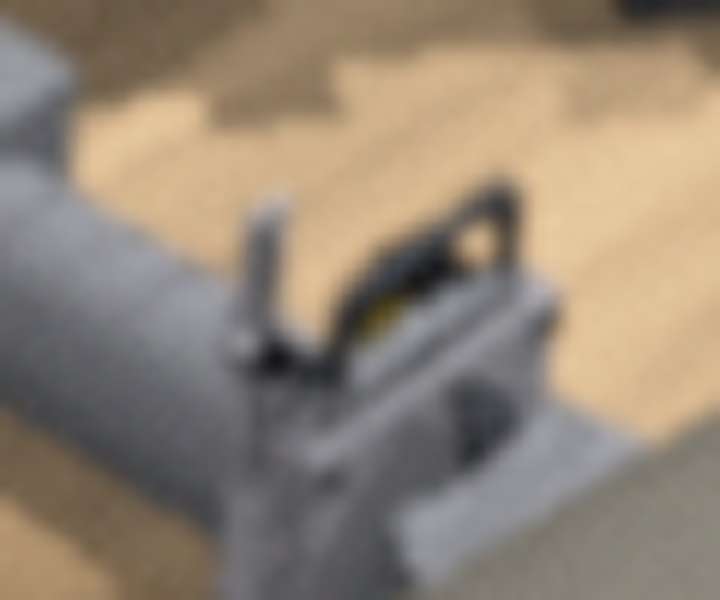

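The crops show the switch yawed by about +14°. The knob bar's direction isn't clear: there is only a faint bright spot up and left of its centre. The handle bow, tab and strip show in the side view. I'll move the arm clear so the side camera can see the knob.

```bash
python3 -m creep '[[1,-0.68,-0.66,-0.2,0],[1,-0.68,-0.66,-0.2,0],[1,-0.68,-0.66,-0.2,0],[1,-0.68,-0.66,-0.2,0],[1,-0.68,-0.66,-0.2,0],[1,-0.68,-0.66,-0.2,0],[1,-0.68,-0.66,-0.2,0],[1,-0.68,-0.66,-0.2,0],[1,-0.68,-0.66,-0.2,0],[1,-0.68,-0.66,-0.2,0]]' 60
python3 - <<'E'
from h import *
np.set_printoptions(precision=3,suppress=True)
C={n:eyes.get_image(n) for n in("side","top")}
for n in C: cv2.imwrite(f"pics/{n}1.png",C[n]["frame"][...,::-1])
for l in["switch","switch_grip","gate","gate_blade","gate_index","pointer_tip"]:
    r={n:eyes.place_of(n,l)[:2] for n in C}
    print(l,{n:[(np.round(d["centre"]),round(d["confidence"],2)) for d in r[n]] for n in r})
    if r["side"] and r["top"]: print("   ",tri(C["side"],r["side"][0]["centre"],C["top"],r["top"][0]["centre"]))
print(manip.get_state()["qpos"])
f=lambda im,x,y,w,h,k:cv2.resize(im[y:y+h,x:x+w],None,fx=k,fy=k,interpolation=cv2.INTER_CUBIC)
a=f(C["side"]["frame"],235,225,50,50,8);b=f(C["top"]["frame"],212,154,50,50,8)
p=np.hstack([a,b])[...,::-1]
cv2.imwrite("pics/crop2.png",cv2.convertScaleAbs(p,alpha=1.5))
E
```

```text
clock: 2.2
position: [0.4063, 0.1041, 0.3463]
ee_rot: [0.001, 0.183, 0.983, -0.0]
contact_force: [0.4, 0.8, -0.2]
width: 0.0855
gripper_force: 0.0
switch {'side': [(array([260., 256.]), 0.6), (array([414., 158.]), 0.49)], 'top': [(array([244., 179.]), 0.86)]}
    [ 0.608  0.255 -0.031]
switch_grip {'side': [(array([260., 236.]), 0.72), (array([359., 188.]), 0.71)], 'top': [(array([235., 179.]), 0.77), (array([320., 197.]), 0.29)]}
    [0.595 0.256 0.097]
gate {'side': [(array([360., 187.]), 0.79), (array([334., 190.]), 0.22)], 'top': [(array([400., 186.]), 0.95)]}
    [ 0.577 -0.275 -0.006]
gate_blade {'side': [(array([364., 155.]), 0.69)], 'top': [(array([404., 184.]), 0.53)]}
    [ 0.565 -0.257  0.184]
gate_index {'side': [(array([352., 170.]), 0.57)], 'top': [(array([382., 186.]), 0.49)]}
    [ 0.565 -0.193  0.145]
pointer_tip {'side': [(array([365., 156.]), 0.55)], 'top': [(array([383., 184.]), 0.59)]}
    [ 0.547 -0.204  0.221]
[ 0.092 -0.01   1.605  0.     1.546 -1.113]
```

View pics/crop2.png

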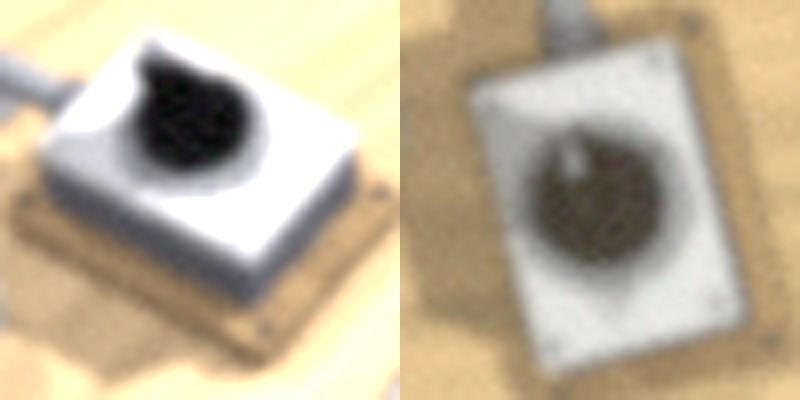

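The knob's bar points up and slightly left in the top crop, with the white line at (571,162), so its yaw is about 15–25°. I'll overlay models to check the yaws and centres.

```bash
python3 - <<'E'
from h import *
C={n:eyes.get_image(n) for n in("side","top")}
def rect(cx,cy,yaw,l,w,z):
    c,s=np.cos(yaw),np.sin(yaw)
    return [(cx+c*a-s*b,cy+s*a+c*b,z) for a,b in((l/2,w/2),(l/2,-w/2),(-l/2,-w/2),(-l/2,w/2))]
k=8
def panel(n,x0,y0,w,h,polys):
    im=C[n]["frame"][y0:y0+h,x0:x0+w,::-1];im=cv2.convertScaleAbs(cv2.resize(im,None,fx=k,fy=k,interpolation=cv2.INTER_CUBIC),alpha=1.4)
    for P,col in polys:
        q=np.array([(proj(C[n],X)-[x0,y0]+.5)*k-.5 for X in P])
        cv2.polylines(im,[q.round().astype(int)],True,col,1)
    return im
# refine knob centre: dark blob in top image within box, plane ~.077
sw=(0.595,0.252);y=np.radians(14)
circ=[(sw[0]+.027*np.cos(a),sw[1]+.027*np.sin(a),.077) for a in np.linspace(0,6.28,40)]
sp=[(rect(*sw,y,.12,.085,.063),(0,0,255)),(circ,(0,255,0)),(rect(*sw,np.radians(14),.052,.014,.107),(255,255,0)),(rect(*sw,np.radians(30),.052,.014,.107),(255,0,255))]
g=np.array([.567,-.26]);
def G(yaw):
    c,s=np.cos(yaw),np.sin(yaw);f=lambda x,y,z:(g[0]+c*x-s*y,g[1]+s*x+c*y,z)
    return [([f(0,-.043,.18),f(0,.043,.18)],(0,255,255)),([f(-.01,-.065,.13),f(-.01,.065,.13),f(.01,.065,.13),f(.01,-.065,.13)],(0,0,255)),([f(0,.076,.245),f(0,.096,.245)],(0,255,0)),([f(-.185,-.105,0.0),f(-.185,.105,0.0)],(255,0,255))]
a=np.hstack([panel("side",238,226,44,36,sp),panel("top",214,158,44,36,sp)])
b=np.hstack([panel("side",330,144,44,36,G(0)),panel("top",372,165,44,36,G(0))])
cv2.imwrite("pics/ov0.png",np.vstack([a,b]))
E
```

```text
(no output)
```

View pics/ov0.png

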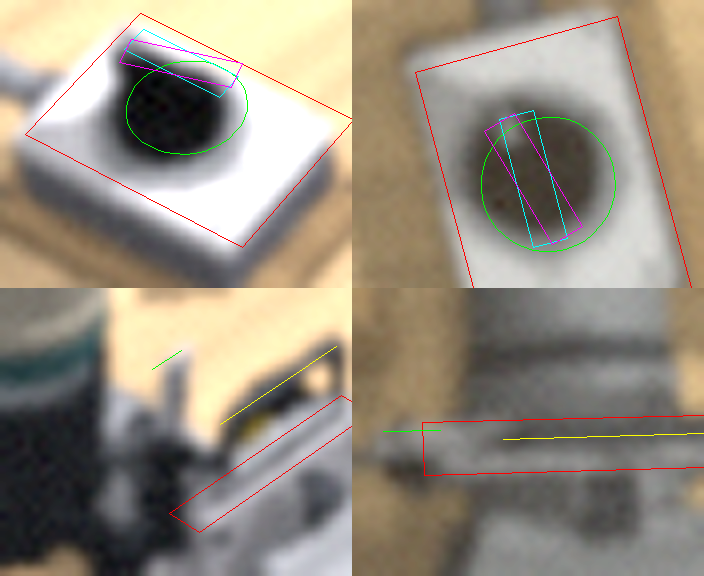

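The models show the switch at about (0.597, 0.258) with yaw near 14° and the bar aligned with the box. I'll move above the knob with the jaws across the bar.

```bash
python3 -m creep '[[1,-0.246,0.425,0.292,-0.097],[1,-0.246,0.425,0.292,-0.097],[1,-0.246,0.425,0.292,-0.097],[1,-0.246,0.425,0.292,-0.097],[1,-0.246,0.425,0.292,-0.097],[1,-0.246,0.425,0.292,-0.097],[1,-0.246,0.425,0.292,-0.097],[1,-0.246,0.425,0.292,-0.097],[1,-0.246,0.425,0.292,-0.097]]'
python3 - <<'E'
from h import *
np.set_printoptions(precision=3,suppress=True)
C={n:eyes.get_image(n) for n in("side","top")}
for n in C: cv2.imwrite(f"pics/{n}2.png",C[n]["frame"][...,::-1])
for l in["gate_blade","gate_index","pointer_tip","gate","switch_grip"]:
    r={n:eyes.place_of(n,l)[:1] for n in C}
    print(l,r)
    if r["side"] and r["top"]: print("   ",tri(C["side"],r["side"][0]["centre"],C["top"],r["top"][0]["centre"]))
k=9
def panel(n,x0,y0,w,h):
    im=C[n]["frame"][y0:y0+h,x0:x0+w,::-1];return cv2.convertScaleAbs(cv2.resize(im,None,fx=k,fy=k,interpolation=cv2.INTER_CUBIC),alpha=1.4)
p=panel("side",332,138,44,62);q=panel("top",372,165,44,31);q2=panel("top",214,158,44,31)
cv2.imwrite("pics/ov1.png",np.hstack([p,np.vstack([q,q2])]))
E
```

```text
clock: 3.9
position: [0.5959, 0.2606, 0.2002]
ee_rot: [0.0, -0.121, 0.993, -0.0]
contact_force: [0.2, -0.1, 0.1]
width: 0.0853
gripper_force: 0.0
gate_blade {'side': [], 'top': [{'centre': [404.1, 182.3], 'confidence': 0.59}]}
gate_index {'side': [], 'top': [{'centre': [386.6, 186.5], 'confidence': 0.72}]}
pointer_tip {'side': [], 'top': [{'centre': [388.5, 181.0], 'confidence': 0.49}]}
gate {'side': [{'centre': [359.9, 186.6], 'confidence': 0.78}], 'top': [{'centre': [399.3, 186.6], 'confidence': 0.66}]}
    [ 0.572 -0.271  0.003]
switch_grip {'side': [{'centre': [260.7, 237.4], 'confidence': 0.74}], 'top': [{'centre': [253.2, 218.9], 'confidence': 0.75}]}
    [0.51  0.24  0.144]
```

View pics/ov1.png

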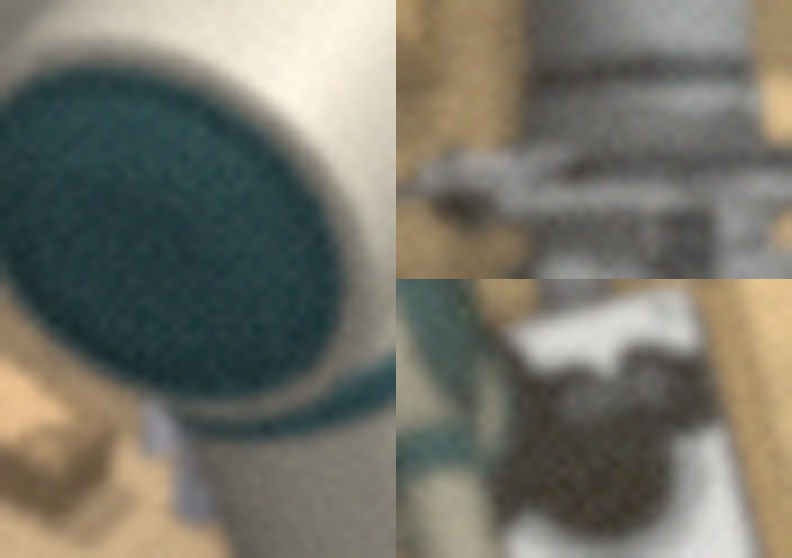

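The arm hides the gate in the side view. The jaws are over the knob in the top view. Descending.

```bash
python3 -m creep '[[1,0,-0.005,0.1,0],[1,0,-0.005,0.16,0],[1,0,-0.005,0.206,0],[1,0,-0.005,0.206,0],[1,0,-0.005,0.206,0],[0,0,-0.005,0.206,0],[0,0,-0.005,0.206,0],[0,0,-0.005,0.206,0],[0,0,-0.005,0.206,0],[0,0,-0.005,0.206,0]]' 40; python3 -c "
from h import *
print(manip.get_state()['moment'])"
```

```text
clock: 5.5
position: [0.5977, 0.2563, 0.0972]
ee_rot: [0.001, -0.122, 0.993, -0.003]
contact_force: [-0.2, -7.2, 9.6]
width: 0.0133
gripper_force: 44.8
[-0.3997307   0.14591004 -0.30712496]
```

The bar is gripped (13 mm). Turning clockwise.

```bash
python3 -m creep '[[0,0,0,0,0.02],[0,0,0,0,0.04],[0,0,0,0,0.06],[0,0,0,0,0.08],[0,0,0,0,0.1],[0,0,0,0,0.12],[0,0,0,0,0.14],[0,0,0,0,0.155],[0,0,0,0,0.167],[0,0,0,0,0.167]]'; python3 -c "
from h import *
print(manip.get_state()['moment'])"
```

```text
clock: 6.5
position: [0.5993, 0.2614, 0.0972]
ee_rot: [0.002, 0.393, 0.919, 0.004]
contact_force: [4.3, 5.6, -1.7]
width: 0.0132
gripper_force: 42.3
[ 0.83051515 -0.41441696 -0.09874485]
```

Turned by 60°. Now I'll release, rise, and fit the gate pose to the first, unobstructed pictures.

```bash
python3 -m creep '[[1,0,0,0,0],[1,0,0,0,0],[1,0,0,0,0],[1,0,0,0,0],[1,0,0,-0.08,0],[1,0,0,-0.18,0],[1,0,0,-0.28,0],[1,0,0,-0.36,0],[1,0,0,-0.4,0],[1,0,0,-0.4,0]]'
python3 - <<'E'
from h import *
C={n:eyes.get_image(n) for n in("side","top")}
for n in C: C[n]["frame"]=cv2.imread(f"pics/{n}0.png")
k=9
def panel(n,x0,y0,w,h,polys):
    im=C[n]["frame"][y0:y0+h,x0:x0+w];im=cv2.convertScaleAbs(cv2.resize(im,None,fx=k,fy=k,interpolation=cv2.INTER_CUBIC),alpha=1.4)
    for P,col in polys:
        q=np.array([(proj(C[n],X)-[x0,y0]+.5)*k-.5 for X in P])
        cv2.polylines(im,[q.round().astype(int)],False,col,1)
    return im
def G(g,yaw):
    c,s=np.cos(yaw),np.sin(yaw);f=lambda x,y,z:(g[0]+c*x-s*y,g[1]+s*x+c*y,z)
    return [([f(0,-.043,.144),f(0,-.043,.18),f(0,.043,.18),f(0,.043,.144)],(0,255,255)),([f(-.01,.065,.13),f(-.01,-.065,.13),f(.01,-.065,.13),f(.01,.065,.13),f(-.01,.065,.13)],(0,0,255)),([f(0,.076,.16),f(0,.076,.245),f(0,.096,.245),f(0,.096,.16)],(0,255,0)),([f(-.185,-.105,0.0),f(-.185,.105,0.0)],(255,0,255)),
    ([f(.305,-.055,.11),f(.305,.055,.11)],(255,0,255))]
# hood front edge and rear box from top picture
g=(.567,-.262);y=0.0
b=np.hstack([panel("side",335,140,44,36,G(g,y)),panel("top",372,160,44,36,G(g,y))])
k=5
d=panel("top",360,82,80,64,G(g,y));e=panel("top",360,186,78,64,G(g,y))
d=np.hstack([d[:300],e[:300]]);d=np.pad(d,((0,0),(0,max(0,b.shape[1]-d.shape[1])),(0,0)))[:,:b.shape[1]]
cv2.imwrite("pics/ov2.png",np.vstack([b[:300],d[:275]]))
E
```

```text
clock: 7.5
position: [0.5983, 0.2589, 0.3007]
ee_rot: [0.003, 0.393, 0.92, 0.003]
contact_force: [0.7, 0.2, 0.2]
width: 0.0852
gripper_force: 0.0
```

View pics/ov2.png

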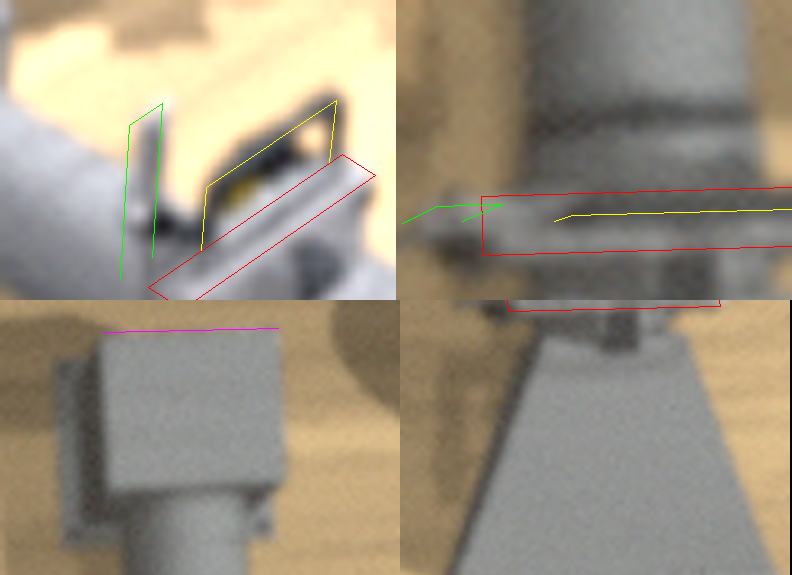

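The gate model fits: handle bar at about (0.568, -0.263, 0.18), yaw near 0. The thumbscrew is around side (353,165). Moving above the handle with the jaws closing along x.

```bash
python3 -m creep '[[1,-0.713,-0.765,0,0.121],[1,-0.713,-0.765,0,0.121],[1,-0.713,-0.765,0,0.121],[1,-0.713,-0.765,0,0.121],[1,-0.713,-0.765,0,0.121],[1,-0.713,-0.765,0,0.121],[1,-0.713,-0.765,0,0.121],[1,-0.713,-0.765,0,0.121],[1,-0.713,-0.765,0,0.121],[1,-0.713,-0.765,0,0.121]]'
python3 -m creep '[[1,0,0,0,0],[1,0,0,0,0],[1,0,0,0,0],[1,0,0,0,0]]'
python3 - <<'E'
from h import *
np.set_printoptions(precision=3,suppress=True)
N=8
F={n:[] for n in("side","top")};Q={}
for i in range(N):
    C={n:eyes.get_image(n) for n in F}
    for n in F:F[n].append(C[n]["frame"].astype(float))
    if i<3:
        for l in["pointer_tip","gate_index","gate_blade"]:
            for n in F:
                r=eyes.place_of(n,l)
                if r: Q.setdefault((l,n),[]).append((*np.round(r[0]["centre"],1),round(r[0]["confidence"],2)))
for q in Q.items():print(q)
print("std",F["side"][0][160:170,350:360].std(),np.std([f[165,355] for f in F["side"]],0))
M={n:np.mean(F[n],0) for n in F}
for n in M:np.save(f"m_{n}.npy",M[n])
def panel(n,x0,y0,w,h,k):
    return cv2.convertScaleAbs(cv2.resize(M[n][y0:y0+h,x0:x0+w,::-1],None,fx=k,fy=k,interpolation=cv2.INTER_CUBIC),alpha=1.3)
a=panel("side",330,140,44,40,9);b=panel("top",365,165,44,40,9);c=panel("side",238,226,44,25,9);d=panel("top",214,163,44,25,9)
cv2.imwrite("pics/ov3.png",np.vstack([np.hstack([a,b]),np.hstack([c,d])]))
E
```

```text
clock: 8.6
position: [0.5673, -0.2421, 0.2935]
ee_rot: [-0.002, 0.706, 0.708, -0.001]
contact_force: [0.8, 0.5, 1.3]
width: 0.0853
gripper_force: 0.0
clock: 9.0
position: [0.5686, -0.2389, 0.2956]
ee_rot: [-0.001, 0.705, 0.709, 0.0]
contact_force: [0.4, -0.4, 0.1]
width: 0.0855
gripper_force: 0.0
(('pointer_tip', 'side'), [(np.float64(323.0), np.float64(223.0), 0.74), (np.float64(363.1), np.float64(187.7), 0.62), (np.float64(355.3), np.float64(160.1), 0.57)])
(('pointer_tip', 'top'), [(np.float64(386.1), np.float64(184.8), 0.37), (np.float64(380.1), np.float64(182.5), 0.47), (np.float64(384.2), np.float64(183.1), 0.36)])
(('gate_index', 'side'), [(np.float64(352.2), np.float64(170.4), 0.73), (np.float64(351.3), np.float64(168.9), 0.65), (np.float64(351.5), np.float64(171.6), 0.57)])
(('gate_index', 'top'), [(np.float64(384.6), np.float64(186.1), 0.38), (np.float64(383.2), np.float64(182.1), 0.63), (np.float64(381.0), np.float64(185.4), 0.52)])
(('gate_blade', 'side'), [(np.float64(348.5), np.float64(168.6), 0.58), (np.float64(363.7), np.float64(155.5), 0.67), (np.float64(366.1), np.float64(156.5), 0.47)])
(('gate_blade', 'top'), [(np.float64(365.1), np.float64(164.7), 0.61), (np.float64(404.7), np.float64(186.1), 0.48), (np.float64(405.6), np.float64(185.5), 0.52)])
std 33.37216588049921 [1.785 1.691 0.968]
```

View pics/ov3.png

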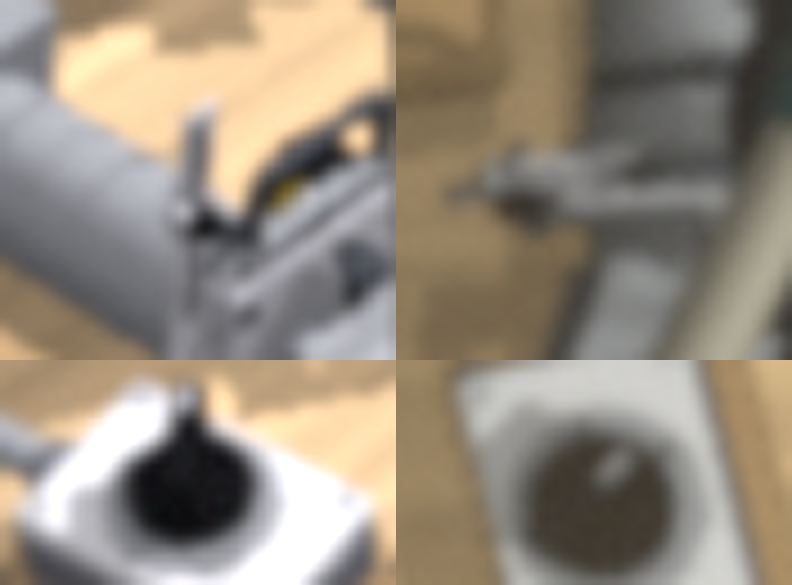

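The knob's white line now points up and right in the top view and the bar turned in the side view, so the switch is on. The hover is 24 mm short in y. I'll correct that, descend and grip.

```bash
python3 -m creep '[[1,-0.048,0,0,0],[1,-0.048,0,0.04,0],[1,-0.048,0,0.12,0],[1,-0.048,0,0.2,0],[1,-0.048,0,0.239,0],[1,-0.048,0,0.239,0],[1,-0.048,0,0.239,0],[1,-0.048,0,0.239,0]]'
python3 -m creep '[[0,0,0,0,0],[0,0,0,0,0],[0,0,0,0,0],[0,0,0,0,0],[0,0,0,0,0],[0,0,0,0,0],[0,0,0,0,0]]' 60
```

```text
clock: 11.5
position: [0.57, -0.2653, 0.1787]
ee_rot: [0.002, 0.706, 0.709, 0.0]
contact_force: [-0.0, -0.3, -0.2]
width: 0.0858
gripper_force: 0.0
clock: 12.2
position: [0.5704, -0.2646, 0.1772]
ee_rot: [0.001, 0.706, 0.709, 0.001]
contact_force: [4.8, 1.0, -0.2]
width: 0.008
gripper_force: 58.4
```

Gripped. I'll lift 40 mm in a ramp and look.

```bash
python3 -m creep '[[0,0,0,-0.01,0],[0,0,0,-0.02,0],[0,0,0,-0.035,0],[0,0,0,-0.05,0],[0,0,0,-0.065,0],[0,0,0,-0.075,0],[0,0,0,-0.08,0],[0,0,0,-0.08,0],[0,0,0,-0.08,0]]' 80
cat > avg.py <<'E'
import sys
from h import *
def avg(N=8):
    C={};F={n:[] for n in("side","top")}
    for i in range(N):
        for n in F: C[n]=eyes.get_image(n);F[n].append(C[n]["frame"].astype(float))
    return C,{n:np.mean(F[n],0) for n in F}
C,M=avg(); t=sys.argv[1]
for n in M:np.save(f"m{t}_{n}.npy",M[n])
print(manip.get_state()["position"],manip.get_state()["contact_force"])
def panel(m,x0,y0,w,h,k):
    return cv2.convertScaleAbs(cv2.resize(m[y0:y0+h,x0:x0+w,::-1],None,fx=k,fy=k,interpolation=cv2.INTER_CUBIC),alpha=1.4)
p=[panel(m,340,146,24,36,16) for m in (np.load("m_side.npy"),M["side"])]
cv2.imwrite(f"pics/g{t}.png",np.hstack(p))
# predicted pixels of strip-plane points
for z in (.14,.16,.18,.2,.22):
    print(z,[proj(C["side"],(.569,-.263+y,z)).round(1) for y in(.065,.086)])
E
python3 avg.py a
```

```text
clock: 13.1
position: [0.5703, -0.2646, 0.2146]
ee_rot: [0.0, 0.706, 0.709, 0.001]
contact_force: [8.0, -0.8, -10.3]
width: 0.0074
gripper_force: 77.9
[ 0.57033937 -0.26456669  0.21453916] [ 6.59803974 -1.00352193 -9.86474147]
0.14 [array([352.8, 170.4]), array([349.2, 172.9])]
0.16 [array([353.1, 166.5]), array([349.4, 169. ])]
0.18 [array([353.4, 162.6]), array([349.7, 165.1])]
0.2 [array([353.7, 158.6]), array([349.9, 161.1])]
0.22 [array([354. , 154.5]), array([350.2, 157. ])]
```

View pics/ga.png

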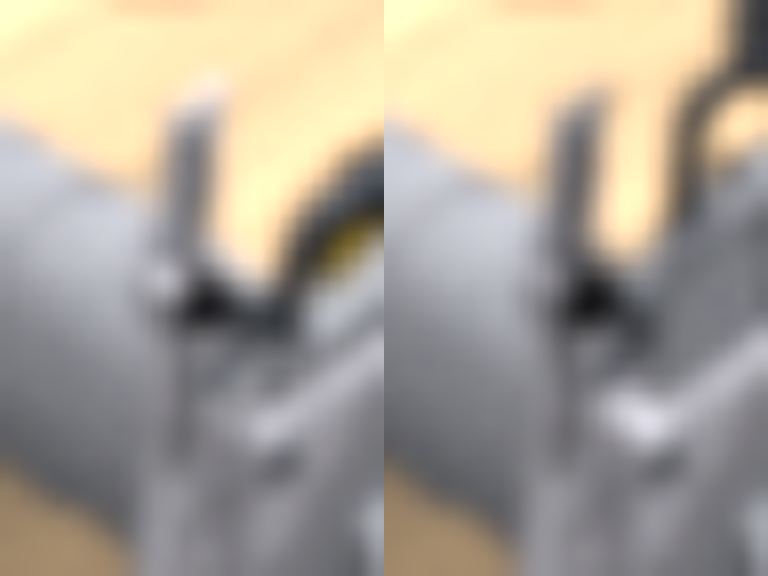

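The lifted blade fills the right panel at (700,290). The black thumbscrew sits at crop (205,300), side pixel ≈(352.5,164.5), which suggests a setting near 0.05. My picture views are used up, so from here I'll measure numerically.

```bash
python3 - <<'E'
from h import *
np.set_printoptions(precision=1,suppress=True,linewidth=200)
P=[];I=[]
for i in range(12):
    c=eyes.get_image("side")
    P+=[(*d["centre"],d["confidence"]) for d in eyes.place_of("side","pointer_tip")[:2]]
    if i%2==0:
        I+=[(*d["centre"],d["confidence"]) for d in eyes.place_of("side","gate_index")[:1]]
print(np.array(P));print(np.array(I))
for d in eyes.regions_of("side","pointer_tip")[:2]:
    m=d["mask"];print(d["bbox"],d["confidence"],m.sum())
    if m.sum()<200: print(np.argwhere(m).mean(0))
print("lift37\n",np.load("ma_side.npy").mean(2)[154:176,346:362]);print("shut\n",np.load("m_side.npy").mean(2)[154:176,346:362])
print(manip.get_state()["clock"])
E
```

```text
[[356.4 159.9   0.5]
 [354.8 161.8   0.4]
 [225.4 263.4   0.6]
 [355.9 159.7   0.5]
 [366.4 150.2   0.7]
 [354.7 160.7   0.5]
 [322.7 223.8   0.6]
 [356.5 160.    0.6]
 [354.1 162.    0.5]
 [354.8 159.8   0.6]
 [352.7 158.7   0.4]
 [352.2 163.3   0.7]
 [357.4 165.4   0.6]
 [354.2 159.6   0.4]
 [290.5 263.9   0.4]
 [354.1 163.1   0.5]]
[[352.5 163.2   0.8]
 [351.  163.3   0.6]
 [350.3 161.2   0.8]
 [353.  164.    0.5]
 [354.1 164.1   0.7]
 [352.6 164.6   0.5]]
lift37
 [[166.8 168.  166.5 156.6 127.2  94.2  85.  118.1 154.  167.3 162.1 134.6  85.8  76.8 118.5 148.5]
 [164.9 165.3 163.  149.2 118.2  85.6  79.3 119.5 155.9 169.5 162.3 130.8  82.4  76.1 109.8 123.8]
 [154.2 156.5 153.8 138.1 110.2  81.8  78.7 119.6 158.2 171.8 162.5 126.7  76.3  70.   94.4  97.8]
 [140.5 145.3 145.4 134.3 106.9  78.1  81.9 126.4 162.5 175.4 164.2 123.5  73.   66.7  91.8  97.5]
 [144.4 147.3 146.8 134.2 105.5  76.9  86.5 133.  167.6 177.  163.2 119.5  69.   66.   92.2 103.6]
 [150.  151.  147.8 130.7 101.1  77.1  92.2 136.9 167.8 173.  153.9 110.5  70.2  71.   90.6  99. ]
 [149.3 148.9 142.8 122.8  96.   7
[... 3041 characters left out ...]

 [ 97.   99.8 101.6 103.2  96.1  81.1  82.3  81.2  88.7  97.5  91.2  85.8  95.8 108.7 124.1 133.1]
 [ 94.2  95.1  97.5  99.5  94.6  80.7  83.4  89.4  97.7 104.3  96.9  97.7 114.  126.3 130.4 125.6]
 [ 90.3  92.3  93.9  96.6  92.8  81.   91.  101.1 107.5 113.6 119.  124.5 131.6 128.5 122.  112.2]
 [ 87.9  87.7  90.2  93.   87.   78.8  88.5 101.1 110.5 121.7 136.2 136.9 127.6 119.5 112.8 104. ]
 [ 84.2  86.1  88.3  92.   85.3  77.8  87.1  94.6 101.1 112.1 125.2 117.7 107.9 109.4 107.   98.8]
 [ 80.1  82.2  88.   94.   87.2  82.8  89.1  90.8  91.2  97.3  97.3  85.5  87.3 100.6 102.5  92.7]
 [ 75.   77.5  86.8  95.7  95.6  92.5  92.5  89.7  87.9  88.2  81.5  76.3  84.6  96.8  95.4  88.2]]
15.45
```

```bash
python3 -m creep '[[0,0,0,-0.015,0],[0,0,0,-0.03,0],[0,0,0,-0.045,0],[0,0,0,-0.06,0],[0,0,0,-0.07,0],[0,0,0,-0.07,0],[0,0,0,-0.07,0]]'
cat > a2.py <<'E'
import sys
from h import *
np.set_printoptions(precision=0,suppress=True,linewidth=200)
t,prev=sys.argv[1:3]
N=6;C={};F={n:[] for n in("side","top")}
for i in range(N):
    for n in F: C[n]=eyes.get_image(n);F[n].append(C[n]["frame"].astype(float))
M={n:np.mean(F[n],0) for n in F}
for n in M:np.save(f"m{t}_{n}.npy",M[n])
s=manip.get_state();print(s["clock"],s["position"].round(4),s["contact_force"])
g=lambda q,n:np.load(f"m{q}_{n}.npy").mean(2)
print("side",g(t,"side")[152:172,346:362]);print("diff",(g(t,"side")-g(prev,"side"))[152:172,346:362])
print("topdiff",(g(t,"top")-g(prev,"top"))[176:194,374:392]);print("top",g(t,"top")[176:194,374:392])
c=C["side"];X=np.array((.569,-.198,.18))
print("Jac px/10mm side",[(proj(c,X+d)-proj(c,X)).round(2) for d in .01*np.eye(3)],proj(C["top"],X).round(1),[(proj(C["top"],X+d)-proj(C["top"],X)).round(2) for d in .01*np.eye(3)])
E
sed -i 's/precision=0/precision=1/' a2.py; python3 a2.py b a
```

```text
clock: 16.15
position: [0.5703, -0.2646, 0.249]
ee_rot: [-0.0, 0.706, 0.709, 0.001]
contact_force: [8.6, -1.4, -12.3]
width: 0.0074
gripper_force: 78.1
16.75 [ 0.6 -0.3  0.2] [  9.2  -0.8 -12.7]
side [[168.4 166.8 166.5 161.9 153.4 146.5 144.4 149.4 155.7 159.7 153.6 124.8  77.3  56.5  80.6 100. ]
 [166.3 167.4 166.3 159.8 139.2 120.3 117.7 132.7 152.8 160.7 148.9 114.2  75.6  70.2  87.7  96.1]
 [166.4 167.4 166.6 155.4 125.6  97.7  93.5 123.7 151.9 156.9 138.8 108.2  83.6  85.3  94.1  88.7]
 [165.1 165.3 163.  147.8 116.9  84.8  81.2 116.4 144.3 143.3 127.1 106.4  86.7  85.1  89.8  87.1]
 [154.2 156.5 153.3 137.3 110.4  81.1  75.8 112.5 139.7 140.9 133.2 115.5  90.8  85.2  87.   88.4]
 [140.8 145.6 145.4 133.7 107.4  76.8  77.1 117.4 151.6 161.5 152.7 127.3  96.7  87.4  88.8  89.1]
 [143.8 148.1 148.1 134.7 105.5  74.7  81.2 127.7 164.3 174.8 162.6 127.5  97.2  88.4  89.8  89.4]
 [151.1 152.2 148.3 130.6 101.8  76.1  90.1 135.9 167.8 174.4 161.9 124.1  95.   90.   89.2  90.2]
 [149.7 148.8 142.2 120.8  95.   77.8  98.3 139.7 164.9 171.5 158.8 121.7  93.7  89.6  91.2  89.5]
 [145.3 1
[... 6535 characters left out ...]
 75.3  65.1  56.2  51.1  50.1  55.3  63.8  70.2  69.8  70.8  68.4  67.6  65.5  65.2  65.2  66.6]
 [ 96.3  93.1  89.6  79.   68.3  62.9  57.1  61.   68.8  74.1  72.6  70.5  62.3  58.3  59.4  60.2  59.3  61.5]
 [ 97.2  96.7  92.4  85.9  79.4  73.3  70.   72.   75.9  77.3  77.   72.5  64.6  57.7  57.2  59.9  60.2  63.9]
 [ 96.3  97.5  92.1  87.   80.6  78.8  75.6  77.7  78.9  79.4  78.8  75.2  64.7  58.8  62.1  65.8  68.7  69.5]
 [ 93.8  94.1  92.   84.1  80.7  78.5  77.3  78.9  78.6  78.1  76.2  70.9  63.8  61.3  69.7  77.9  82.5  83.6]]
Jac px/10mm side [array([-1.9, -1.2]), array([-1.8,  1.2]), array([ 0.1, -2. ])] [384.  182.9] [array([-0.1, -3.4]), array([-3.4,  0.1]), array([ 0.5, -0.2])]
```

```bash
python3 - <<'E'
from h import *
np.set_printoptions(precision=1,suppress=True,linewidth=200)
P={"side":[],"top":[]};I=[];B=[]
for i in range(14):
    for n in (("side","top") if i%2==0 else ("side",)):
        C=eyes.get_image(n)
        P[n]+=[(*d["centre"],d["confidence"]) for d in eyes.place_of(n,"pointer_tip")[:2]]
    if i%3==0: I+=[(*d["centre"],d["confidence"]) for d in eyes.place_of("side","gate_index")[:1]]
    for d in eyes.regions_of("side","set_pointer")[:1]: B.append((*d["bbox"],d["mask"].sum(),*np.argwhere(d["mask"]).mean(0)[::-1],d["confidence"]))
for q in P:print(q,np.array(P[q]).T)
print(np.array(I).T);print(np.array(B))
print(manip.get_state()["clock"])
E
```

```text
side [[355.3 356.7 355.8 353.7 223.9 356.8 353.5 412.8 352.9 355.9 292.8 354.1 353.7 354.8 361.8 355.8 357.3 355.5]
 [160.8 160.6 160.8 159.5 267.3 161.9 160.5 158.  160.1 160.3 263.9 161.1 158.3 160.2 189.2 163.4 161.5 161.2]
 [  0.5   0.3   0.6   0.5   0.6   0.4   0.5   0.4   0.4   0.6   0.3   0.4   0.4   0.5   0.7   0.6   0.3   0.5]]
top [[384.2 367.  384.3 385.3 383.  367.4 383.8 381.9 234.8 388.9 383.4]
 [184.3 162.4 181.6 180.9 180.2 166.4 182.  180.8 179.2 183.9 184.2]
 [  0.6   0.6   0.4   0.6   0.4   0.6   0.3   0.6   0.5   0.4   0.4]]
[[354.2 353.4 349.7 353.6 350.8]
 [157.  155.2 156.4 155.5 156.4]
 [  0.7   0.7   0.8   0.6   0.7]]
[[ 298.5  130.2  414.8  208.  2768.   344.6  165.4    0.3]
 [ 251.9  230.5  266.7  245.2  179.   258.1  238.9    0.4]
 [ 298.6  129.9  416.8  208.7 3046.   345.2  166.     0.6]
 [ 214.1  246.3  234.5  273.1  421.   224.7  258.7    0.7]
 [ 215.7  247.5  236.1  272.9  404.   225.1  258.4    0.4]]
19.8
```

Network means (side row 160.7, top 384.3/182.2), the thumbscrew triangulation and the bright clamp edge all give a pointer height of about 0.190, so a setting near 0.050. The tracked tab matches the calibration to about 0.1 px. I'll lower the tab to a 50.5 mm opening.

```bash
python3 -m creep '[[0,0,0,0.015,0],[0,0,0,0.03,0],[0,0,0,0.043,0],[0,0,0,0.043,0],[0,0,0,0.043,0]]'
python3 - <<'E'
from h import *
np.set_printoptions(precision=1,suppress=True,linewidth=200)
F=[]
for i in range(6):
    F.append(eyes.get_image("side")["frame"].astype(float))
    for l in("pointer_tip","gate_index"):print(l[:3],[(np.round(d["centre"],1)) for d in eyes.place_of("side",l)[:1]],end=" ")
m=np.mean(F,0);np.save("mc_side.npy",m)
b=np.load("mb_side.npy");a=np.load("ma_side.npy")
print("\nc-b",(m-b).mean(2)[152:168,348:360]);print(m.mean(2)[156:168,348:360])
s=manip.get_state();print(s["clock"],s["position"]*1000,s["width"],s["contact_force"])
E
```

```text
clock: 20.3
position: [0.5703, -0.2646, 0.2271]
ee_rot: [-0.0, 0.706, 0.709, 0.001]
contact_force: [7.6, -1.8, -12.7]
width: 0.0073
gripper_force: 78.0
poi [array([356.7, 161. ])] gat [array([355.3, 159.9])] poi [array([353.1, 160. ])] gat [array([354.9, 161.3])] poi [array([356.5, 161.5])] gat [array([353.1, 158.3])] poi [array([355.7, 162. ])] gat [array([352.6, 160.5])] poi [array([356.6, 158.9])] gat [array([351.8, 158.9])] poi [array([353.2, 161.4])] gat [array([353.8, 159.5])] 
c-b [[ -0.2   0.2  -2.7  -8.4 -22.  -26.8 -12.   -1.4   3.3   9.2   9.4   9.9]
 [ -0.1  -0.4  -0.9  -8.3 -19.1 -16.8  -4.4   2.3  10.2  18.2   7.   -3.2]
 [  0.1  -0.2   0.7  -4.6  -6.3  -2.4   3.4  10.8  23.4  23.6  -0.6 -23.1]
 [  0.3   0.9   0.2   0.3   2.3   8.4  14.2  26.9  33.8  23.2  -5.6 -26.2]
 [  0.1   0.5  -0.8   1.2   8.6  13.3  21.4  29.4  25.9   6.4 -16.9 -22.7]
 [  0.2  -0.   -0.2   2.6   8.6  11.9  11.1   8.7  -1.3 -15.6 -21.4 -13.1]
 [ -1.9  -0.6  -0.4   1.7   5.9   1.4  -2.3  -9.4 -19.2 -21.2 -11.8  -1.1]
 [ -0.6   0.2   0.3   0.9  -3.7  -7.8 -14.2 -24.  -31.9 -22.2  -8.8  -4.7]
 [  0.8
[... 863 characters left out ...]
150.4 130.  101.9  86.2  85.3]
 [143.  122.8  95.9  74.7  84.2 118.1 136.6 136.6 127.2 104.3  84.6  80.3]
 [135.7 115.9  91.3  71.1  76.3 104.2 127.7 142.2 141.2 111.6  87.3  85.6]
 [132.5 116.5  96.4  69.8  61.1  81.4 116.6 144.  143.6 112.3  90.   88.3]
 [122.5 111.8  96.8  67.1  43.8  54.6  92.  124.1 123.4 100.3  87.6  88. ]
 [113.8  99.1  82.4  52.7  27.4  28.9  59.9  85.8  91.3  84.   86.1  89.9]
 [112.9  92.9  70.8  43.8  26.6  29.1  43.3  56.   64.3  76.8  85.9  90. ]
 [114.8 100.3  81.1  58.7  54.7  57.7  56.7  50.7  58.3  73.8  86.2  90.3]
 [113.4 106.6  94.1  78.8  81.7  81.9  68.2  57.   60.4  76.3  88.6  91.3]]
21.2 [ 570.3 -264.6  227.4] 0.007181320318107648 [  9.6  -1.3 -12.5]
```

At this height the tab's line in the side view (354.5,160.2) runs straight on into the pointer's edge (350,163). The network means also put the pointer at z ≈ 0.190, the same as the tab. The grip is firm and the switch is on, so I'm handing in.

```bash
python3 -c "
from rig import manip
print(manip.sign_off())"
```

```text
the job is handed in; nothing more can be done
None
```

I handed the job in with the extractor switched on first and the gate then held open about 50 mm by its handle. By my measurements the tab is level with the pointer to within 2–3 mm, but the sign-off gave no verdict.

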